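# Square the statuette's plinth to the fence

## Robot

A 6-joint arm with a two-finger parallel gripper is mounted at the origin on the work surface. World frame = base frame: x ahead of the robot, y to its left, z up, the work surface at z = 0. Lengths are in mm, angles in rad, forces in N, time in s.
With the tool pointing down it reaches from about 375 to 900 mm from the base axis. Payload 3.1 kg.
Tool frame: the origin (TCP) lies midway between the tips of the shut fingers; the grasp point (between the pads) lies 19 mm behind it (r.pinch_z is the distance from the TCP to the grasp point, in mm); x points along the fingers, y is the direction in which the jaws open and shut, and the axes are right-handed (so a half turn about x gives the same grasp; the last joint's range is limited). The gripper opens to 87 mm and grips with 3 to 60 N. Pads are 19 mm wide; open, the fingers measure 117 mm over their backs; the gripper's body (75 mm by 190 mm) begins 51 mm behind the grasp point.
Start: joints at [1.006, 0.527, 1.433, -0, 1.181, -0.178], TCP at [235.146, 579.054, 222.548] pointing down, gripper open.
Joint ranges: [-3.08, 3.08], [-0.75, 2.2], [0.22, 2.44], [-1.43, 4.57], [0, 2.65], [-2.85, 2.85]. Speed limits (rad/s): [2.79, 2.79, 3.14, 3.14, 3.14, 3.14].

## Interface

Orientations are given as a unit quaternion [w, x, y, z].
In Python, from cell import r gives the robot as it stands.
- The arm moves only by the shell command python3 -m inch 'ROWS' [FORCE]. ROWS is JSON, a list of rows, each a list of 5 numbers: the shift along the world's x, y, z in units of 40 mm (1.0 is 40 mm), then the turn about the world's z in units of 6 degrees (1.0 is 6 degrees), then the opening, from 0 (shut) to 1 (fully open). A call has 1 to 20 rows; each row shifts and turns the commanded pose from where the row before left it; what a row does not reach is not made up. A row lasts 1/8 s, in which the tool goes at most 62.5 mm and 10.7 degrees, less where a joint would pass 70% of its speed; a pose out of reach is approached as far as the arm can. A call is refused whole if a number of a shift passes 1 or a number of a turn 1, either way. A call with a gripper value outside its range is refused whole. The fingers move at their own pace and stop on an object; FORCE is the grip in N (left out, the last holds). Time passes only in rows, so rows that do not move let the fingers close. It gives the time, the measured TCP pose, the force and the opening at its end, in the units of the state.
- r.get_obs(): the state, without advancing time (a new reading comes with each control period).
- r.get_image(name): name is "side" or "top"; returns the picture (384x512x3 uint8, red, green, blue); there is no depth.
- r.calibration(name): a dict with "fx", "fy", "cx", "cy" (pixels), "rvec" (rotation vector, rad) and "tvec" (3), from world to camera coordinates, as OpenCV has them. Camera axes: x right, y down, z forward; pixel columns grow to the right and rows downward; lengths in mm; the calibration is good to about 2 mm. A picture is of the moment at which its call begins. calibration takes no time and is no camera call.
- r.sign_off(): hands the job in, once; it reports no verdict.
The state is a dict: "t": time; "qpos": joint angles; "qvel": joint speeds; "tau": joint torques, N m; "position": TCP position; "eef_rot": TCP orientation; "force": force on the tool from outside, world axes, zero at the start; "moment": the same for the moment, N m; "gripper_width": finger opening in mm.
Only numpy, scipy, OpenCV 4.12 (cv2) and the standard library are available. Lean on these libraries where they do the work, as an engineer would, in place of code of your own. Each camera call takes 0.05 s, during which the arm holds its last target.

## Task

On the grey photography board a marble plinth stands more or less end-on to the aluminium fence: walk it round with slow fingertip pushes on alternate corners until one of its long sides faces the fence, turning it clear of the fence so that no corner is driven into the metal, then push it up until that long side lies flush against the fence, with the whole length of the plinth on the bar. Do not grip, lift or tip the plinth, and keep off the steel dowel standing in its top, whose adhesive is still setting. Leave the weight, jar, dish, rubber puffer, scale and brush where they are.

Things in the scene. Friction and masses are not known exactly. Their poses are not given: they have to be found in the camera images.
- fence: aluminium bar 260 mm long, 24 high, 6 thick, with a foot and two black thumb-nuts behind it, fixed to the grey board. Origin: middle of the front face (towards robot and plinth) at its lower edge, on the board's top, 12 mm above the table. x: horizontal normal of that face, pointing away from the robot into the bar; y along the bar; z up. The face is the plane x = 0, y from -130 to 130 mm.
- board: fixed grey board with a 50 mm printed grid, 380 (x) by 600 (y) by 12 mm thick, lying on the table; its top is 12 mm above the table. Origin: centre of its underside, axes parallel to those of the fence; the fence's front face is at x = +130 mm. Placed and turned up to 20 degrees anew each time.
- plinth: heavy white marble slab, loose on the board, 92 (x) by 144 (y) by 26 mm high; its top 6 mm is stepped in 2 mm all round. 0.75 to 0.95 kg: slides stiffly (4 to 7 N), stays where left. Origin: centre of underside; y along its length, z up. Either long side may go to the fence. Starts with its length within 40 degrees of square to the fence, centre 120 to 160 mm in front of the fence's face.
- dowel: steel pin, 8 mm thick, standing 18 mm up from the middle of the plinth's top (its top is 44 mm above the board), fixed in the plinth. Not to be touched. Origin: foot of the pin, axes as the plinth's.
- weight: steel weight with a knob, 38 mm diameter, 42 mm high, loose, upright on the board. Origin: centre of underside. Bystander.
- jar: open glass jar, 46 mm diameter, 55 mm high, loose, upright on the board. Origin: centre of underside. Bystander.
- dish: closed flat glass dish, 66 mm diameter, 16 mm high, loose on the board. Origin: centre of underside. Bystander.
- puffer: black rubber dust puffer, 42 mm diameter, 58 mm high with its nozzle up, loose, upright on the board. Origin: centre of underside. Bystander.
- scale: black-and-white photographic scale bar, 100 (x) by 16 by 5 mm, loose, flat on the board near one end of the fence. Origin: centre of underside. Bystander.
- brush: fine dark-handled brush, 163 mm long, up to 9 mm thick, lying along its x axis (hair tip at +78 mm) on the board near the other end of the fence. Bystander.
Not all that is in view belongs to the job. What is shaped like the plinth but red or yellow is not meant.

How it is judged:
By the outcome, as a careful person would: the job done as asked, in the order asked, and still so for the second after the job is handed in, with the robot touching nothing.
It also fails if it takes over 72 s, if anything falls off the work surface, if the arm or the gripper's body presses on something with over 40 N, if the wrist force passes 120 N, or if a joint passes its speed limit or range.

## Working session

There is one attempt and no reset: what is moved stays moved. The work goes in short steps, Python scripts to look and compute and a shell command to move; the robot and the scene stay as the last step left them, time stands still between calls to the robot, and variables do not carry over. Pictures are saved under pics/ and viewed, and the job is handed in when it is done.

```bash
ls; mkdir -p pics; python3 - <<'E'
from cell import r
import cv2
o=r.get_obs(); print(o['t'],o['position'],o['eef_rot'],o['gripper_width'],o['force'])
for n in("top","side"):
    im=r.get_image(n); cv2.imwrite(f"pics/{n}0.png",im[:,:,::-1]); print(n,r.calibration(n))
E
```

```text
pics
0.0 [234.75843285 578.45463736 221.56779119] [ 0.6937239   0.13483707  0.69426181 -0.13625951] 87.06246609208141 [-0.24081192  1.35944915  0.68278319]
top {'fx': 471.768401390585, 'fy': 471.768401390585, 'cx': 257.5560616958657, 'cy': 195.82095505962278, 'rvec': array([ 2.19242986, -2.19669107,  0.07665893]), 'tvec': array([  27.06995364,  505.33547565, 1169.83041552])}
side {'fx': 366.7961569742762, 'fy': 366.7961569742762, 'cx': 253.7272348799456, 'cy': 192.84651988184015, 'rvec': array([ 0.50734552, -2.73900153,  1.15849031]), 'tvec': array([469.77019267, 155.47230481, 757.01664542])}
```

View pics/top0.png

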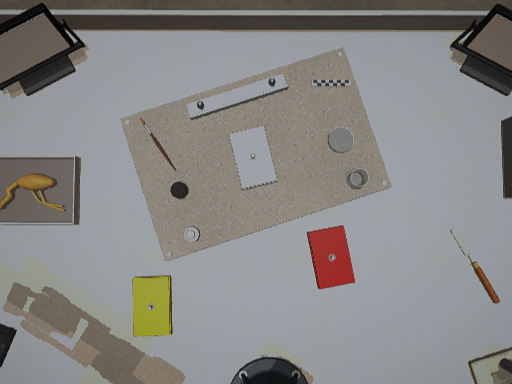

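View pics/side0.png

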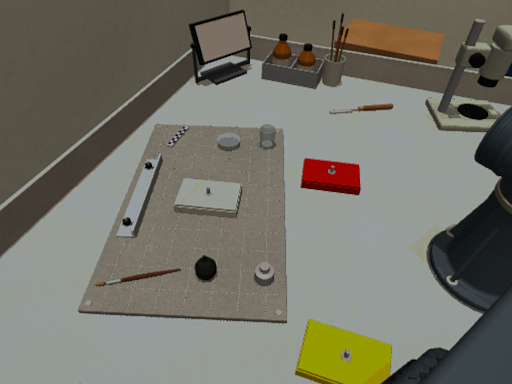

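The top view shows the white marble plinth at about (253,157) on the grey board. Look-alikes are the red slab (331,257) and the yellow slab (152,305), both off the board, so they aren't the target. The fence is at (238,95), scale (331,83), dish (341,140), jar (358,178), weight (192,234), puffer (179,190) and brush (158,145). Next is a closer crop.

```bash
python3 - <<'E'
import cv2
im=cv2.imread("pics/top0.png")
c=im[65:200,170:300]; cv2.imwrite("pics/crop0.png",cv2.resize(c,None,fx=4.4,fy=4.4,interpolation=cv2.INTER_CUBIC))
E
cat > h.py <<'E'
import numpy as np,cv2
from cell import r
def cam(n):
    c=r.calibration(n); K=np.array([[c['fx'],0,c['cx']],[0,c['fy'],c['cy']],[0,0,1.]])
    return K,np.array(c['rvec']),np.array(c['tvec'])
def up(n,uv,z):
    K,rv,t=cam(n);R=cv2.Rodrigues(rv)[0]
    uv=np.atleast_2d(np.array(uv,float)); z=np.broadcast_to(z,(len(uv),))
    d=np.c_[uv,np.ones(len(uv))]@np.linalg.inv(K).T@R; o=-R.T@t
    return o+d*((z-o[2])/d[:,2])[:,None]
def pr(n,P):
    K,rv,t=cam(n); return cv2.projectPoints(np.array(P,float).reshape(-1,3),rv,t,K,None)[0][:,0]
E
```

```text
(no output)
```

View pics/crop0.png

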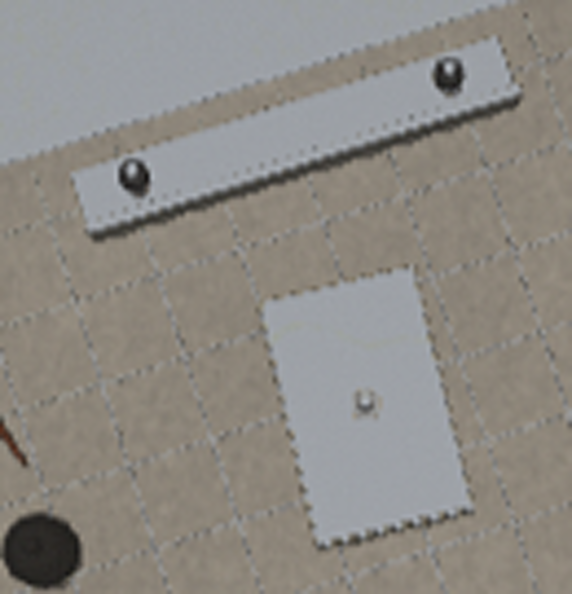

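```bash
cat >> h.py <<'E'
def crop2px(p,x0=170,y0=65,s=4.4): return (np.array(p,float)+.5)/s-.5+[x0,y0]
E
python3 - <<'E'
from h import *
F=up("top",crop2px([(90,231),(516,93),(98,240),(521,101)]),[36,36,12,12]);print(F.round(1))
for i in (0,2):
    d=F[i]-F[i+1];print(np.linalg.norm(d),np.degrees(np.arctan2(d[1],d[0])),(F[i]+F[i+1])/2)
P=up("top",crop2px([(263,302),(413,268),(472,510),(320,547)]),38);print(P.round(1),P.mean(0))
for i in range(4): 
    d=P[(i+1)%4]-P[i];print(np.linalg.norm(d),np.degrees(np.arctan2(d[1],d[0])))
print(up("top",crop2px([(365,398)]),56))
B=up("top",[(122,120),(342,48),(391,186),(167,261)],12);print(B.round(1),B.mean(0))
for i in range(4):
    d=B[(i+1)%4]-B[i];print(np.linalg.norm(d),np.degrees(np.arctan2(d[1],d[0])))
for n,uv,z in [("weight",(192,234),50),("jar",(358,178),60),("dish",(341,140),28),("puffer",(179,190),40),("scale",(331,83),17),("brushtip",(142,119),15),("brushend",(176,171),15)]:
    print(n,up("top",[uv],z)[0].round(0))
E
```

```text
[[700.8 193.9  36. ]
 [780.3 -47.8  36. ]
 [701.1 192.5  12. ]
 [782.7 -52.4  12. ]]
254.49042600465484 108.20013536099636 [740.54653278  73.05217819  36.        ]
258.2338233781031 108.43658148954536 [741.90427654  70.04346549  12.        ]
[[659.8  95.9  38. ]
 [679.1  11.2  38. ]
 [541.8 -21.5  38. ]
 [521.1  63.8  38. ]] [600.43897595  37.32246121  38.        ]
86.90111245561987 -77.12241830772967
141.20178944551807 -166.60354510430557
87.77971375025447 103.63598507301009
142.35845765710792 13.041711739419513
[[602.47992165  38.38932689  56.        ]]
[[ 699.   369.7   12. ]
 [ 886.2 -192.    12. ]
 [ 529.9 -311.4   12. ]
 [ 343.1  252.3   12. ]] [614.54792104  29.61972699  12.        ]
592.1005539588783 -71.56219954898128
375.7943130362808 -161.4720099689536
593.8640699207098 108.33345144096776
374.71411244103257 18.258749325640704
weight [411. 185.  50.]
jar [ 546. -217.   60.]
dish [ 644. -183.   28.]
puffer [519. 219.  40.]
scale [ 793. -162.   17.]
brushtip [701. 318.  15.]
brushend [568. 231.  15.]
```

```bash
python3 - <<'E'
from h import *
from scipy.spatial.transform import Rotation as R
o=r.get_obs();q=o['eef_rot'];M=R.from_quat([q[1],q[2],q[3],q[0]]).as_matrix();print(M.round(3));print(np.degrees(np.arctan2(M[1,1],M[0,1])),o['position'])
# board frame
th=np.radians(18.4);u=np.array([np.cos(th),np.sin(th)]);v=np.array([-u[1],u[0]])
c=np.array([600.4,37.3]);print(u,v)
a=np.radians(13.2);l=np.array([np.cos(a),np.sin(a)]);w=np.array([-l[1],l[0]])
for s in(1,-1):
    print("contact face pt",c+s*60*l+s*46*w,"tcp", c+s*60*l+s*(46+15+12)*w,'dir',-s*w)
E
```

```text
[[-0.001  0.376  0.927]
 [-0.002  0.927 -0.376]
 [-1.    -0.002 -0.   ]]
67.89602552995504 [234.79774    578.49896318 221.65669772]
[0.94887601 0.31564904] [-0.31564904  0.94887601]
contact face pt [648.31059415  95.78568174] tcp [642.14512065 122.07231212] dir [ 0.22835087 -0.9735789 ]
contact face pt [552.48940585 -21.18568174] tcp [558.65487935 -47.47231212] dir [-0.22835087  0.9735789 ]
```

```bash
python3 -m inch '[[0.85,-0.94,-0.2,0.42,0],[0.85,-0.94,-0.2,0.42,0],[0.85,-0.94,-0.2,0.42,0],[0.85,-0.94,-0.2,0.42,0],[0.85,-0.94,-0.2,0.42,0],[0.85,-0.94,-0.2,0.42,0],[0.85,-0.94,-0.2,0.42,0],[0.85,-0.94,-0.2,0.42,0],[0.85,-0.94,-0.2,0.42,0],[0.85,-0.94,-0.2,0.42,0],[0.85,-0.94,-0.2,0.42,0],[0.85,-0.94,-0.2,0.42,0],[0,0,0,0,0]]' 20; python3 - <<'E'
from h import *
im=r.get_image("top"); cv2.imwrite("pics/top1.png",cv2.resize(im[50:270,110:400,::-1],None,fx=2.7,fy=2.7))
im=r.get_image("side"); cv2.imwrite("pics/side1.png",cv2.resize(im[100:320,80:370,::-1],None,fx=2.7,fy=2.7))
E
```

```text
t: 1.72
position: [645.5, 124.3, 125.3]
eef_rot: [0.706, -0.049, 0.705, 0.048]
force: [0.7, 0.7, 0.3]
gripper_width: 0.0
```

View pics/side1.png

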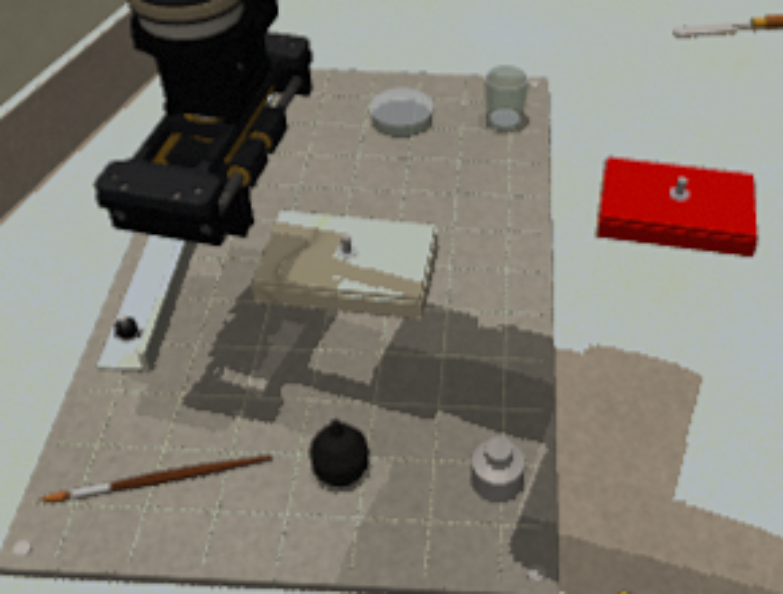

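View pics/top1.png

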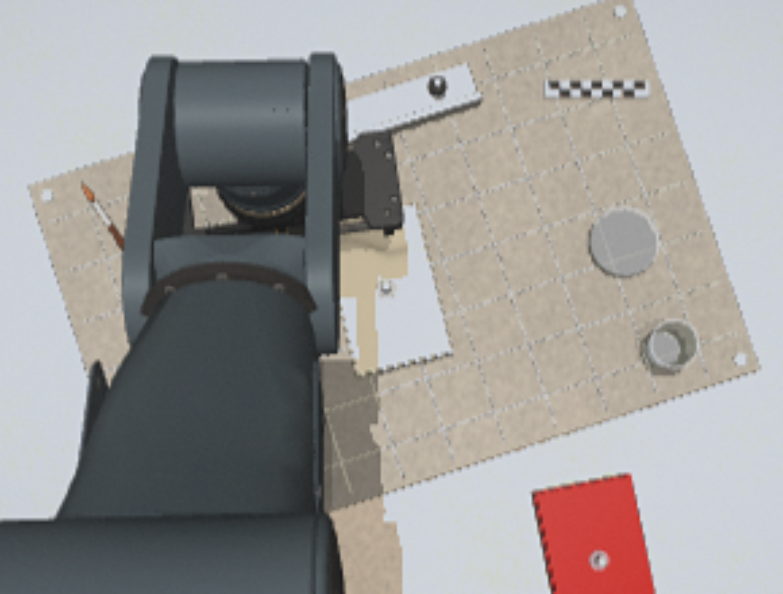

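```bash
python3 -m inch '[[0,0.05,-0.9,0,0],[0,0.05,-0.9,0,0],[0,0,-0.6,0,0],[0,0,-0.19,0,0],[0.03,-0.12,0,0,0],[0.03,-0.12,0,0,0],[0.03,-0.12,0,0,0],[0.03,-0.12,0,0,0],[0.03,-0.12,0,0,0]]'; python3 - <<'E'
from h import *
im=r.get_image("side"); cv2.imwrite("pics/side2.png",cv2.resize(im[100:320,80:370,::-1],None,fx=2.7,fy=2.7))
E
```

```text
t: 2.95
position: [649.6, 107.9, 23.4]
eef_rot: [0.706, -0.049, 0.705, 0.05]
force: [0.2, 5.0, 1.5]
gripper_width: 0.3
```

View pics/side2.png

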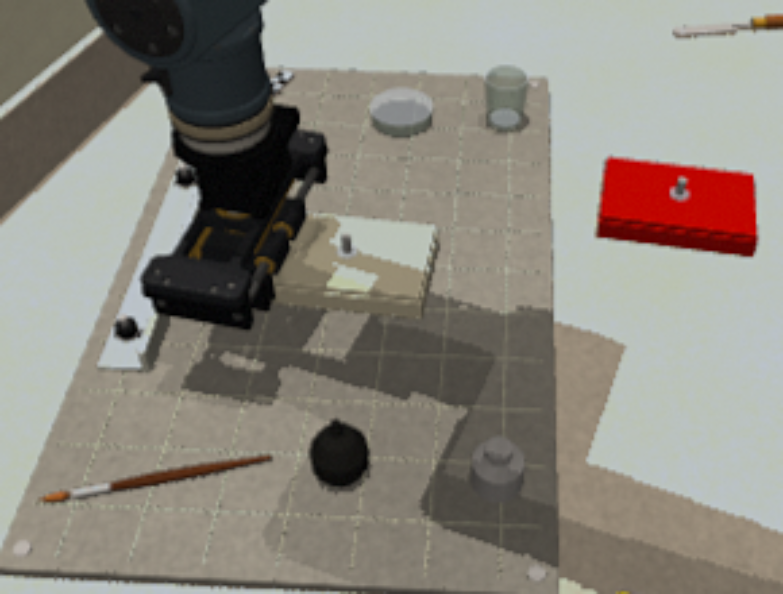

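```bash
python3 -m inch '[[0.02,-0.1,0,0,0],[0.02,-0.1,0,0,0],[0.015,-0.1,0,0,0],[0.01,-0.1,0,0,0],[0,-0.1,0,0,0],[0,-0.1,0,0,0],[-0.005,-0.1,0,0,0],[-0.01,-0.1,0,0,0]]'; python3 -m inch '[[0,0.2,0,0,0],[0,0.5,0.3,0,0],[0,0.3,0.9,0,0],[0,0,0.9,0,0]]'
```

```text
t: 4.0
position: [652.7, 76.2, 23.4]
eef_rot: [0.707, -0.05, 0.704, 0.05]
force: [1.5, 5.1, 0.1]
gripper_width: 0.2
t: 4.5
position: [650.1, 118.1, 107.9]
eef_rot: [0.705, -0.051, 0.706, 0.051]
force: [0.4, -0.3, -0.3]
gripper_width: 0.4
```

```bash
python3 -m inch '[[-0.58,-0.85,0,-0.6,0],[-0.58,-0.85,0,-0.6,0],[-0.58,-0.85,0,-0.6,0],[-0.58,-0.85,0,-0.6,0],[-0.58,-0.85,0,-0.6,0],[0,-0.2,0,0,0]]'; python3 - <<'E'
from h import *
im=r.get_image("side"); cv2.imwrite("pics/side3.png",cv2.resize(im[100:320,80:370,::-1],None,fx=2.7,fy=2.7))
im=r.get_image("top"); cv2.imwrite("pics/top3.png",cv2.resize(im[50:270,110:400,::-1],None,fx=2.7,fy=2.7))
E
```

```text
t: 5.25
position: [533.4, -62.6, 107.4]
eef_rot: [0.704, 0.061, 0.705, -0.061]
force: [-1.1, 0.5, -0.5]
gripper_width: 0.6
```

View pics/side3.png

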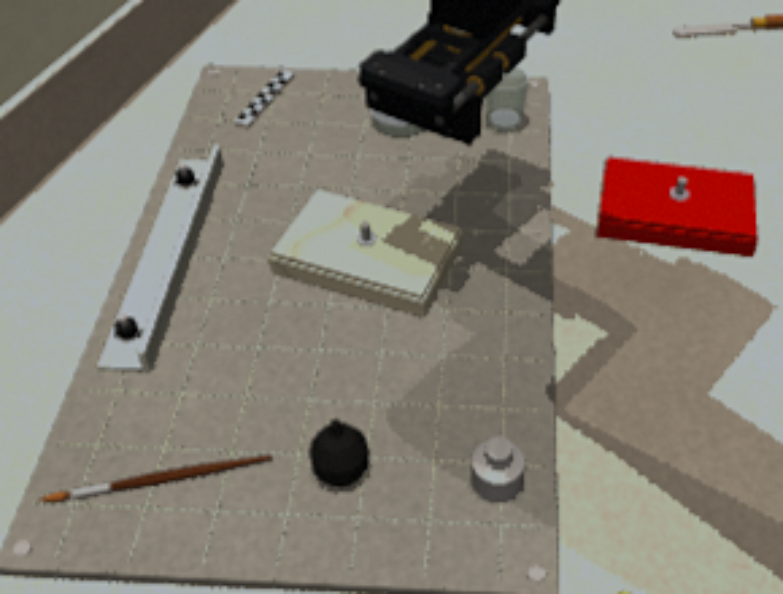

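View pics/top3.png

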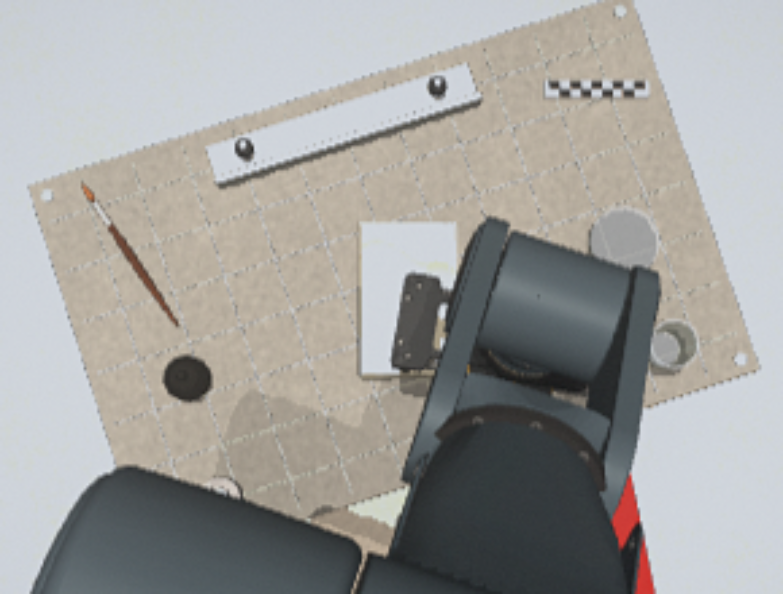

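```bash
cat >> h.py <<'E'
def fit(n,corn,x0=0,y0=0,s=1.0,z=38):
    """corn: dict idx->(u,v) crop pixels. idx corners of top: (+l,+w),(+l,-w),(-l,-w),(-l,+w)"""
    from scipy.optimize import least_squares
    S=np.array([(70,44),(70,-44),(-70,-44),(-70,44)],float)
    ks=list(corn);W=up(n,crop2px([corn[k] for k in ks],x0,y0,s),z)[:,:2]
    def f(p):
        c,q=np.cos(p[2]),np.sin(p[2]);return ((S[ks]@np.array([[c,q],[-q,c]])+p[:2])-W).ravel()
    best=min((least_squares(f,[600,30,np.radians(a)]) for a in(-80,-40,0)),key=lambda b:b.cost)
    p=best.x;print(n,"c",p[:2].round(1),"ang",np.degrees(p[2]).round(1),"res",best.fun.round(1))
    d=p[:2]-np.array([741,71.5]);th=np.radians(18.4);print("  fence frame",(d@[np.cos(th),np.sin(th)]).round(1),(d@[-np.sin(th),np.cos(th)]).round(1),"rot rel fence",(np.degrees(p[2])+71.6).round(1))
    return p
E
python3 - <<'E'
from h import *
fit("top",{0:(360,222),1:(456,222),3:(359,376)},110,50,2.7)
fit("side",{0:(272,254),1:(318,192),2:(460,236),3:(425,293)},80,100,2.7)
# side baseline
F=up("side",crop2px([(142,365),(219,147)],80,100,2.7),36);print(F,F.mean(0))
E
```

```text
top c [592.4  18.3] ang -0.1 res [-0.6  0.1 -0.8  0.4  1.4 -0.5]
  fence frame -157.8 -3.6 rot rel fence 71.5
side c [588.4  22.6] ang -0.4 res [ 0.3  0.5 -0.5 -0.8  0.9 -6.7 -0.7  7. ]
  fence frame -160.2 1.7 rot rel fence 71.2
[[693.09602433 207.7306399   36.        ]
 [777.92893737 -47.23030319  36.        ]] [735.51248085  80.25016835  36.        ]
```

```bash
python3 -m inch '[[0,0,-0.9,0,0],[0,0,-0.8,0,0],[0,0,-0.4,0,0],[0,0.15,0,0,0],[0,0.15,0,0,0],[0,0.1,0,0,0],[0,0.1,0,0,0],[0,0.1,0,0,0],[0,0.1,0,-0.2,0],[0,0.1,0,-0.2,0],[0,0.1,0,-0.2,0],[0.01,0.1,0,-0.2,0],[0.01,0.1,0,-0.2,0],[0.02,0.1,0,-0.2,0],[0.02,0.1,0,-0.2,0],[0.02,0.1,0,-0.2,0],[0.03,0.1,0,-0.2,0],[0.03,0.1,0,-0.2,0]]';  python3 - <<'E'
from h import *
im=r.get_image("side"); cv2.imwrite("pics/side4.png",cv2.resize(im[100:320,80:370,::-1],None,fx=2.7,fy=2.7))
im=r.get_image("top"); cv2.imwrite("pics/top4.png",cv2.resize(im[50:270,110:400,::-1],None,fx=2.7,fy=2.7))
E
```

```text
t: 7.6
position: [537.8, 1.7, 22.7]
eef_rot: [0.692, 0.134, 0.696, -0.135]
force: [-3.7, -4.3, 2.2]
gripper_width: 0.5
```

View pics/side4.png

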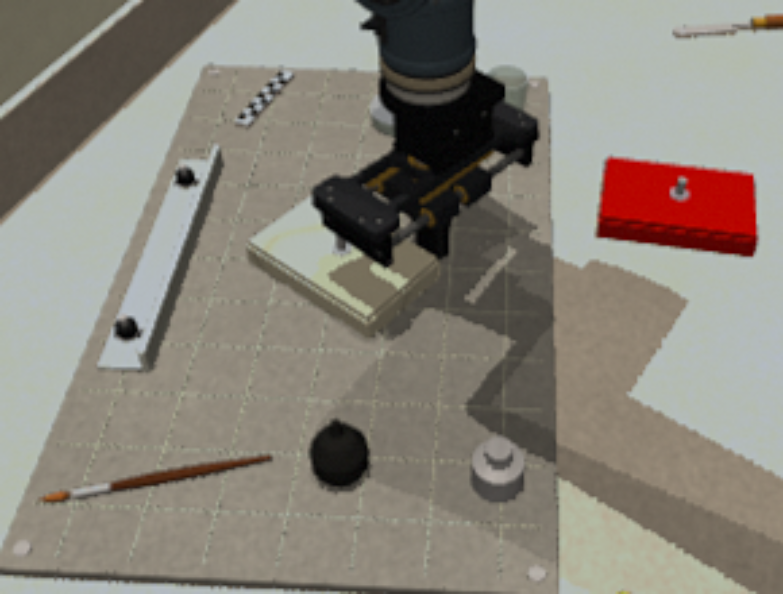

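View pics/top4.png

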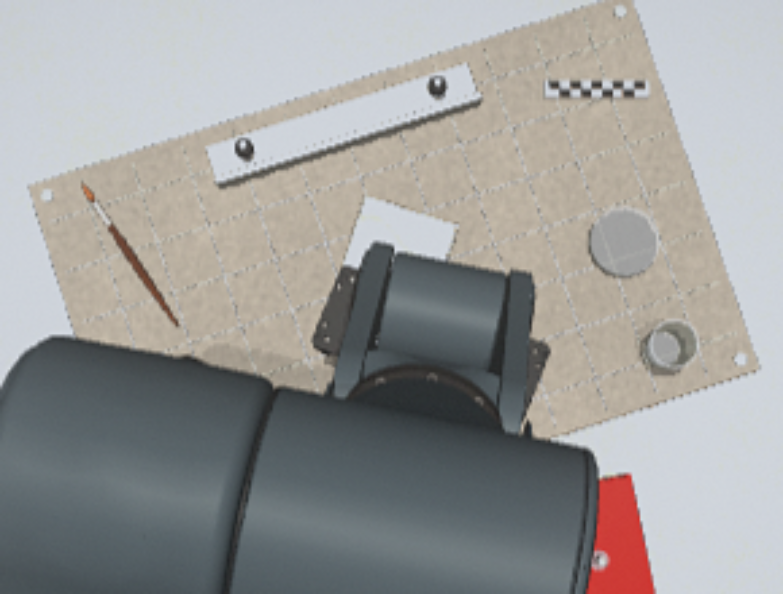

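```bash
python3 - <<'E'
from h import *
p=fit("top",{0:(368,197),1:(457,226)},110,50,2.7)
l=np.array([np.cos(p[2]),np.sin(p[2])]);w=np.array([-l[1],l[0]])
for s in (1,-1): print(s,p[:2]+s*58*l+s*46*w, "tcp start",p[:2]+s*58*l+s*(46+30)*w)
E
```

```text
top c [606.4  35.7] ang -18.3 res [ 0.3  0.8 -0.3 -0.8]
  fence frame -139.0 8.5 rot rel fence 53.3
1 [675.888189   61.1749916] tcp start [685.29040991  89.66355496]
-1 [536.89893325  10.16531815] tcp start [527.49671235 -18.32324521]
```

```bash
python3 -m inch '[[-0.1,-0.3,0,0,0],[0,-0.2,0.5,0,0],[0,0,0.9,0,0],[0.2,0.1,0.8,0,0],[0.72,0.65,0,0,0],[0.72,0.65,0,0,0],[0.72,0.65,0,0,0],[0.72,0.65,0,0,0],[0.72,0.65,0,0,0],[0.05,0.07,-0.3,0,0],[0,0,-0.9,0,0],[0,0,-0.6,0,0],[0,0,-0.4,0,0],[0,0,0,0,0]]'
```

```text
t: 9.45
position: [689.4, 117.9, 21.3]
eef_rot: [0.693, 0.134, 0.695, -0.135]
force: [0.1, 0.1, 0.7]
gripper_width: 0.4
```

```bash
python3 -m inch '[[-0.06,-0.23,0,0,0],[-0.06,-0.23,0,0,0],[-0.06,-0.23,0,0,0],[-0.05,-0.19,0,0,0],[-0.03,-0.1,0,0,0],[-0.03,-0.1,0,0,0],[-0.03,-0.1,0,-0.2,0],[-0.03,-0.09,0,-0.2,0],[-0.04,-0.09,0,-0.2,0],[-0.04,-0.09,0,-0.2,0],[-0.04,-0.09,0,-0.2,0],[-0.04,-0.09,0,-0.2,0],[-0.05,-0.09,0,-0.2,0],[-0.05,-0.09,0,-0.2,0],[-0.05,-0.08,0,-0.2,0],[-0.05,-0.08,0,-0.2,0]]';  python3 - <<'E'
from h import *
im=r.get_image("side"); cv2.imwrite("pics/side5.png",cv2.resize(im[100:320,80:370,::-1],None,fx=2.7,fy=2.7))
im=r.get_image("top"); cv2.imwrite("pics/top5.png",cv2.resize(im[50:270,110:400,::-1],None,fx=2.7,fy=2.7))
E
```

```text
t: 11.45
position: [662.6, 39.7, 23.2]
eef_rot: [0.677, 0.207, 0.676, -0.206]
force: [4.1, 2.1, 0.1]
gripper_width: 0.9
```

View pics/side5.png

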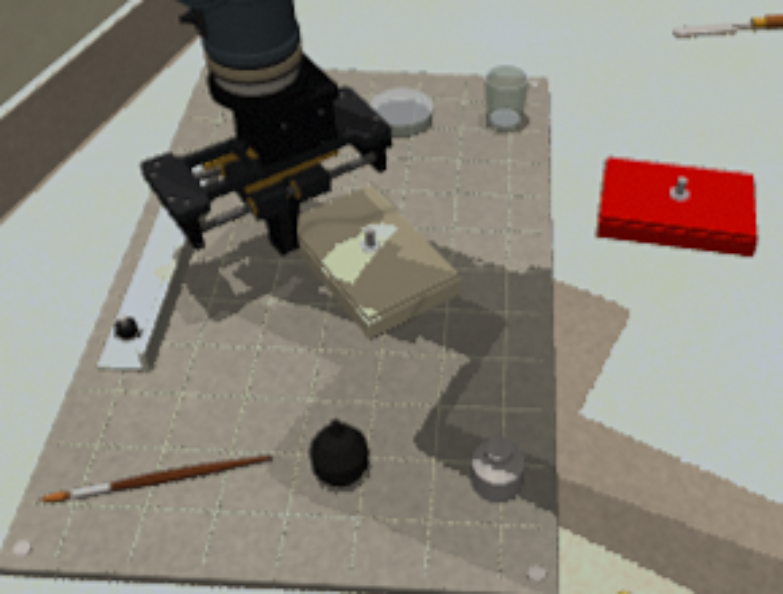

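View pics/top5.png

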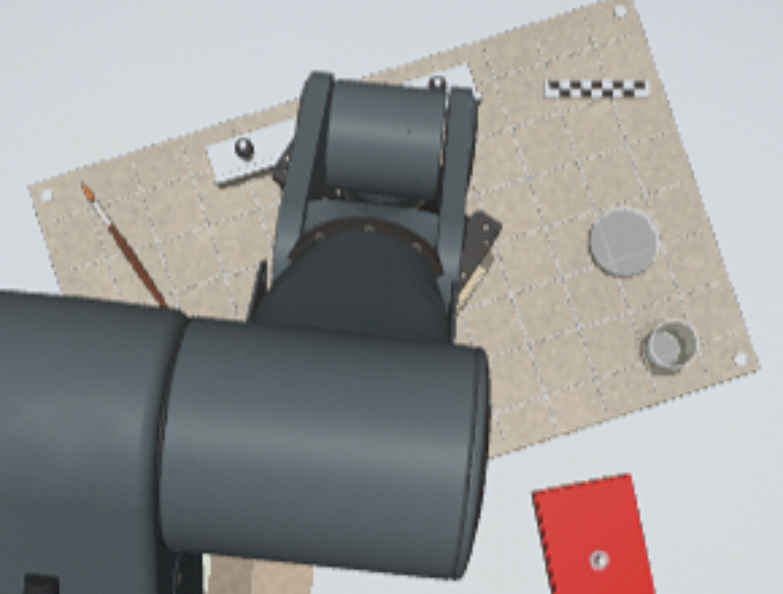

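```bash
python3 - <<'E'
import cv2
im=cv2.imread("pics/side5.png"); cv2.imwrite("pics/s5c.png",cv2.resize(im[160:360,270:490],None,fx=2.9,fy=2.9,interpolation=cv2.INTER_CUBIC))
E
```

```text
(no output)
```

View pics/s5c.png

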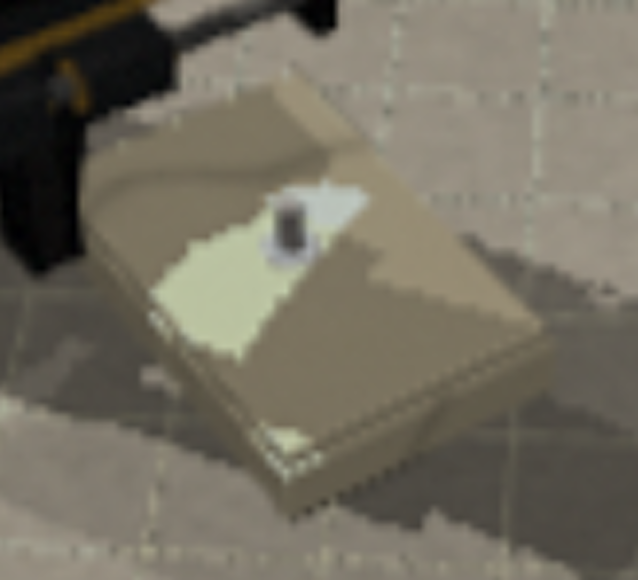

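```bash
python3 - <<'E'
from h import *
p=fit("side",{1:(285,75),2:(543,328),3:(287,460)},180,159.26,7.83)
print(up("side",crop2px([(290,248)],180,159.26,7.83),38))
l=np.array([np.cos(p[2]),np.sin(p[2])]);w=np.array([-l[1],l[0]])
for s in (1,-1): print(s,p[:2]+s*58*l+s*46*w, "tcp start",p[:2]+s*58*l+s*(46+30)*w)
E
```

```text
side c [585.8  28. ] ang -32.8 res [ 0.6 -0.7 -0.4  0.2 -0.2  0.5]
  fence frame -161.0 7.7 rot rel fence 38.8
[[585.57064676  25.21131708  38.        ]]
1 [659.42001798  35.30169531] tcp start [675.65945797  60.52629816]
-1 [512.08393767  20.73874785] tcp start [495.84449769  -4.485855  ]
```

```bash
python3 -m inch '[[0.2,0.3,0,0,0],[0.1,0.1,0.5,0,0],[0,0,0.9,0,0],[-0.2,-0.1,0.8,0,0],[-0.85,-0.34,0,0,0],[-0.85,-0.34,0,0,0],[-0.85,-0.34,0,0,0],[-0.85,-0.34,0,0,0],[-0.85,-0.34,0,0,0],[0,0,0,0,0]]';  python3 - <<'E'
from h import *
im=r.get_image("side"); cv2.imwrite("pics/side6.png",cv2.resize(im[140:270,140:300,::-1],None,fx=4.5,fy=4.5))
im=r.get_image("top"); cv2.imwrite("pics/top6.png",cv2.resize(im[70:200,190:350,::-1],None,fx=4.5,fy=4.5))
E
```

```text
t: 12.8
position: [491.5, -15.4, 110.2]
eef_rot: [0.673, 0.206, 0.679, -0.206]
force: [-0.2, -0.4, -0.4]
gripper_width: 0.4
```

View pics/side6.png

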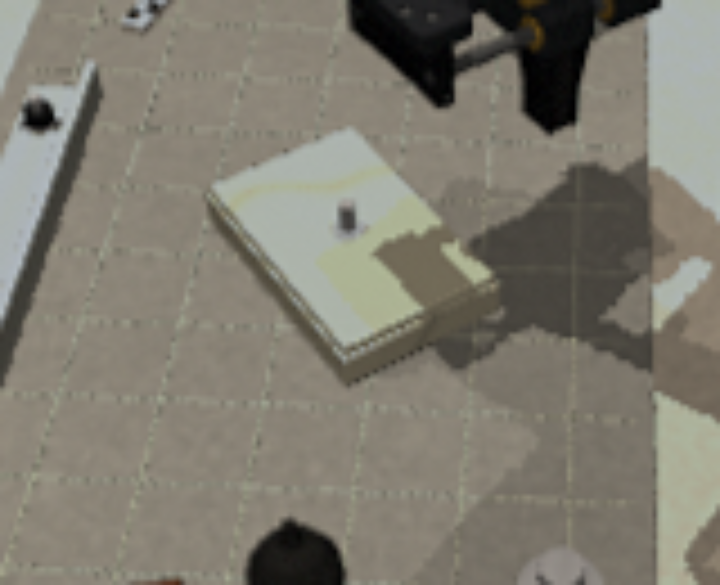

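View pics/top6.png

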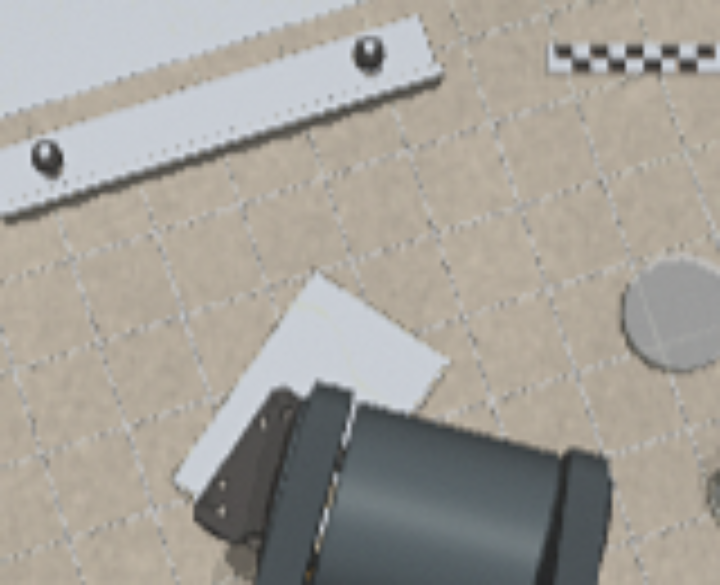

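```bash
python3 - <<'E'
from h import *
fit("side",{0:(208,190),1:(352,128),2:(496,280),3:(347,350)},140,140,4.5)
p=fit("top",{0:(317,272),1:(447,360),3:(175,483)},190,70,4.5)
l=np.array([np.cos(p[2]),np.sin(p[2])]);w=np.array([-l[1],l[0]])
d=r.get_obs()['position'][:2]-p[:2];print("tcp l,w",d@l,d@w,"w",w)
E
```

```text
side c [583.2  27.2] ang -34.2 res [-0.3 -0.8 -0.   0.5  0.4 -1.1 -0.1  1.4]
  fence frame -163.7 7.7 rot rel fence 37.4
top c [584.9  22.7] ang -33.7 res [-0.2  0.7 -0.  -0.9  0.2  0.2]
  fence frame -163.6 3.0 rot rel fence 37.9
tcp l,w -52.445951025856786 -81.29143138753375 w [0.55498174 0.83186253]
```

```bash
python3 -m inch '[[-0.1,0.05,-0.9,0,0],[0,0,-0.8,0,0],[0,0,-0.48,0,0],[0.085,0.125,0,0,0],[0.085,0.125,0,0,0],[0.085,0.125,0,0,0],[0.055,0.085,0,0,0],[0.055,0.085,0,0,0],[0.06,0.085,0,-0.2,0],[0.06,0.08,0,-0.2,0],[0.06,0.08,0,-0.2,0],[0.065,0.08,0,-0.2,0],[0.065,0.075,0,-0.2,0],[0.07,0.075,0,-0.2,0],[0.07,0.07,0,-0.2,0],[0.075,0.07,0,-0.2,0],[0.075,0.065,0,-0.2,0],[0.08,0.065,0,-0.2,0]]';  python3 - <<'E'
from h import *
im=r.get_image("side"); cv2.imwrite("pics/side7.png",cv2.resize(im[140:270,140:300,::-1],None,fx=4.5,fy=4.5))
im=r.get_image("top"); cv2.imwrite("pics/top7.png",cv2.resize(im[70:200,190:350,::-1],None,fx=4.5,fy=4.5))
E
```

```text
t: 15.15
position: [529.1, 37.9, 23.1]
eef_rot: [0.647, 0.275, 0.655, -0.277]
force: [-7.0, -2.1, 3.2]
gripper_width: 0.6
```

View pics/side7.png

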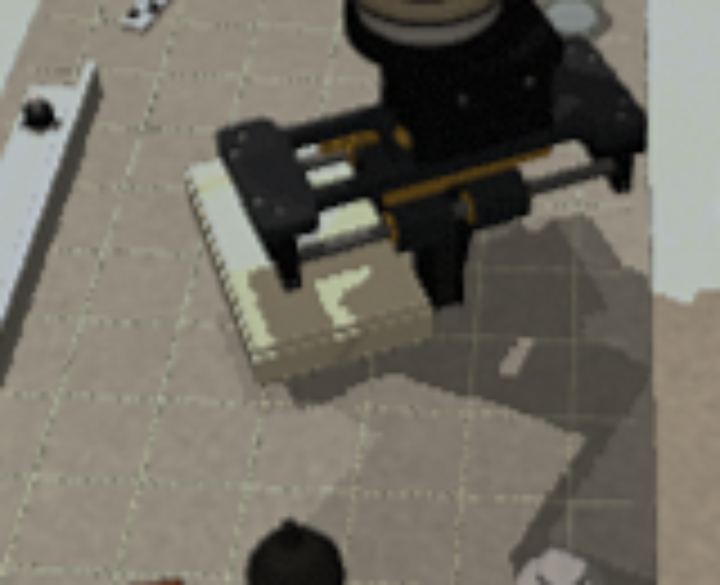

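View pics/top7.png

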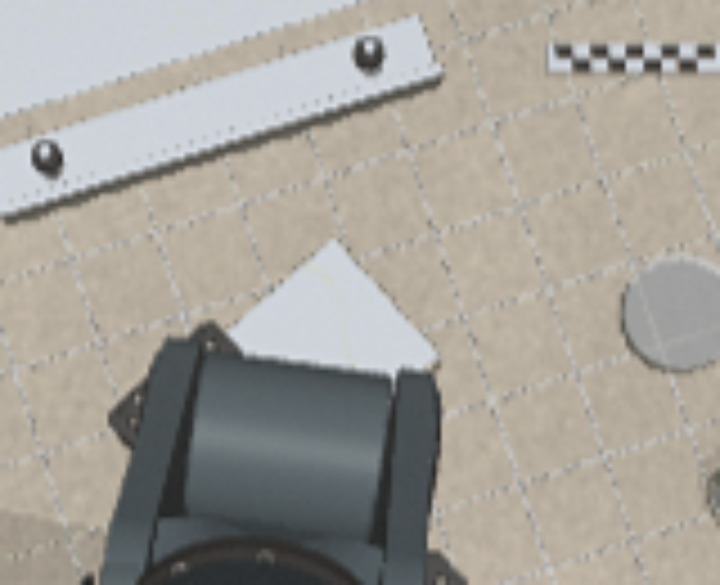

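```bash
python3 - <<'E'
from h import *
fit("side",{0:(187,172),2:(432,308),3:(258,350)},140,140,4.5)
p=fit("top",{0:(333,240),1:(437,360)},190,70,4.5)
l=np.array([np.cos(p[2]),np.sin(p[2])]);w=np.array([-l[1],l[0]])
d=r.get_obs()['position'][:2]-p[:2];print("tcp l,w",d@l,d@w,"w",w)
print("A start",p[:2]+55*l+(46+35)*w)
E
```

```text
side c [603.5  37.7] ang -47.8 res [-0.2 -1.1  1.1 -0.9 -0.9  2. ]
  fence frame -141.2 11.3 rot rel fence 23.8
top c [606.7  35.5] ang -49.5 res [ 0.  0. -0. -0.]
  fence frame -138.8 8.2 rot rel fence 22.1
tcp l,w -51.73532319913947 -56.506282834246036 w [0.76052234 0.64931176]
A start [704.02493023  46.25942298]
```

```bash
python3 -m inch '[[-0.3,-0.25,0,0,0],[0,0,0.5,0,0],[0,0,0.9,0,0],[0,0,0.8,0,0],[0.9,0.065,0,0,0],[0.9,0.065,0,0,0],[0.9,0.065,0,0,0],[0.9,0.065,0,0,0],[0.9,0.065,0,0,0],[0,0,-0.3,0,0],[0,0,-0.9,0,0],[0,0,-0.6,0,0],[0,0,-0.4,0,0],[0,0,0,0,0]]'
```

```text
t: 17.0
position: [700.3, 40.3, 22.1]
eef_rot: [0.65, 0.275, 0.652, -0.276]
force: [0.7, 0.4, 1.1]
gripper_width: 0.6
```

```bash
python3 -m inch '[[-0.11,-0.1,0,0,0],[-0.11,-0.1,0,0,0],[-0.075,-0.065,0,0,0],[-0.075,-0.065,0,0,0],[-0.075,-0.065,0,0,0],[-0.08,-0.06,0,-0.2,0],[-0.08,-0.06,0,-0.2,0],[-0.08,-0.06,0,-0.2,0],[-0.085,-0.055,0,-0.2,0],[-0.085,-0.055,0,-0.2,0],[-0.085,-0.05,0,-0.2,0],[-0.09,-0.05,0,-0.2,0],[-0.09,-0.045,0,-0.2,0],[-0.09,-0.045,0,-0.2,0],[-0.09,-0.04,0,-0.2,0]]';  python3 - <<'E'
from h import *
im=r.get_image("side"); cv2.imwrite("pics/side8.png",cv2.resize(im[140:270,140:300,::-1],None,fx=4.5,fy=4.5))
E
```

```text
t: 18.88
position: [651.7, 3.0, 24.4]
eef_rot: [0.62, 0.343, 0.617, -0.342]
force: [4.8, 0.0, 0.3]
gripper_width: 0.1
```

View pics/side8.png

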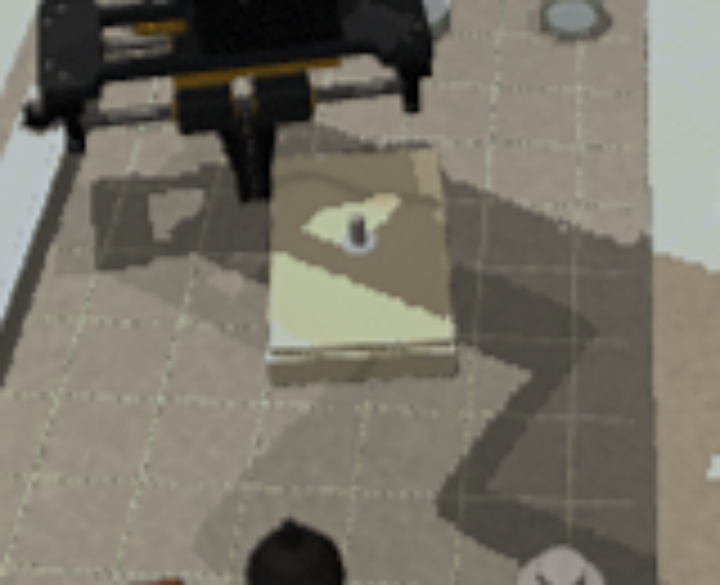

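```bash
python3 - <<'E'
from h import *
p=fit("side",{1:(438,148),2:(455,341),3:(270,348)},140,140,4.5)
p=p+[2.5,-3,0]
l=np.array([np.cos(p[2]),np.sin(p[2])]);w=np.array([-l[1],l[0]])
d=r.get_obs()['position'][:2]-p[:2];print("tcp l,w",d@l,d@w,"w",w)
E
```

```text
side c [574.9  31.8] ang -64.6 res [-0.6  0.8  1.2 -0.9 -0.6  0.1]
  fence frame -170.1 14.8 rot rel fence 7.0
tcp l,w 55.14632703707772 55.323770805392094 w [0.90302576 0.4295864 ]
```

```bash
python3 -m inch '[[0.25,0.12,0,0,0],[0,0,0.5,0,0],[0,0,0.9,0,0],[0,0,0.8,0,0],[-0.32,-0.015,0,1,0],[-0.32,-0.015,0,1,0],[-0.32,-0.015,0,1,0],[-0.32,-0.015,0,1,0],[-0.32,-0.015,0,1,0],[-0.32,-0.015,0,1,0],[-0.32,-0.015,0,1,0],[-0.32,-0.015,0,1,0],[-0.32,-0.015,0,1,0.3],[-0.32,-0.015,0,1,0.6],[-0.32,-0.015,0,1,1],[-0.32,-0.015,0,1,1],[-0.32,-0.015,0,0.7,1],[0,0,0,0,1]]';  python3 - <<'E'
from h import *
from scipy.spatial.transform import Rotation as R
q=r.get_obs()['eef_rot'];M=R.from_quat([q[1],q[2],q[3],q[0]]).as_matrix();print(np.degrees(np.arctan2(M[1,1],M[0,1])))
im=r.get_image("side"); cv2.imwrite("pics/side9.png",cv2.resize(im[140:270,140:300,::-1],None,fx=4.5,fy=4.5))
im=r.get_image("top"); cv2.imwrite("pics/top9.png",cv2.resize(im[70:200,190:350,::-1],None,fx=4.5,fy=4.5))
E
```

```text
t: 21.18
position: [492.1, 1.3, 112.4]
eef_rot: [0.697, -0.112, 0.699, 0.113]
force: [-0.0, 0.0, 0.5]
gripper_width: 52.7
108.29640618467738
```

View pics/side9.png

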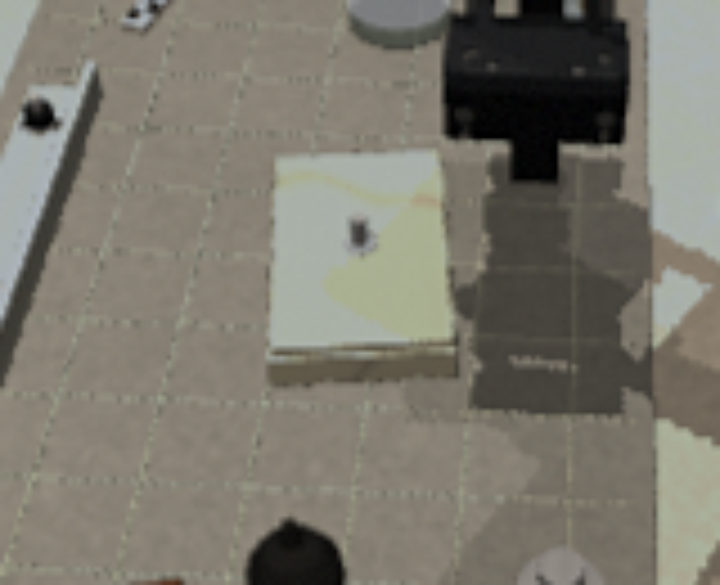

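View pics/top9.png

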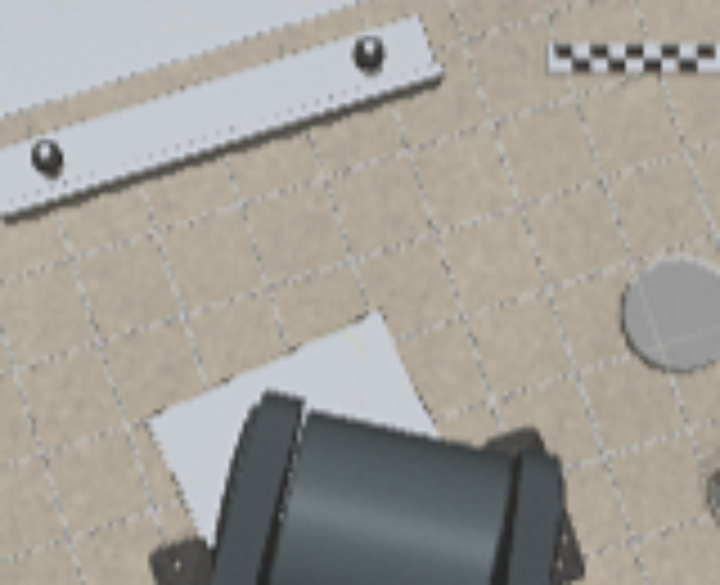

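```bash
python3 - <<'E'
from h import *
p=fit("top",{0:(377,312),3:(150,421)},190,70,4.5)
F=up("top",crop2px([(440,73),(4,216)],190,70,4.5),36);d=F[1]-F[0];print(F,np.degrees(np.arctan2(d[1],d[0])))
th=np.radians(18.4);u=np.array([np.cos(th),np.sin(th)]);v=np.array([-u[1],u[0]])
d=r.get_obs()['position'][:2]-[741,71.5];print("tcp fence",d@u,d@v)
E
```

```text
top c [575.6  30. ] ang -64.2 res [ 0.2 -0.5 -0.2  0.5]
  fence frame -170.0 12.9 rot rel fence 7.4
[[780.07820833 -49.08562837  36.        ]
 [699.54880149 192.84915366  36.        ]] 108.41032315164155
tcp fence -256.5196406039554 10.942914559420995
```

```bash
python3 -m inch '[[0,0,-0.3,0,1],[0,0,-0.8,0,1],[0,0,-0.7,0,1],[0,0,-0.4,0,1],[0.14,0.047,0,0,1],[0.14,0.047,0,0,1],[0.14,0.047,0,0,1],[0.095,0.032,0,0,1],[0.095,0.032,0,0,1],[0.095,0.032,0,0,1],[0.095,0.032,0,0,1],[0.095,0.032,0,0,1],[0.095,0.032,0,0,1],[0.095,0.032,0,0,1],[0.095,0.032,0,0,1],[0.095,0.032,0,0,1],[0.095,0.032,0,0,1]]';  python3 - <<'E'
from h import *
im=r.get_image("side"); cv2.imwrite("pics/side10.png",cv2.resize(im[140:270,140:300,::-1],None,fx=4.5,fy=4.5))
im=r.get_image("top"); cv2.imwrite("pics/top10.png",cv2.resize(im[70:200,190:350,::-1],None,fx=4.5,fy=4.5))
E
```

```text
t: 23.4
position: [543.8, 19.8, 23.2]
eef_rot: [0.695, -0.112, 0.702, 0.114]
force: [-6.2, -1.5, 2.8]
gripper_width: 87.0
```

View pics/side10.png

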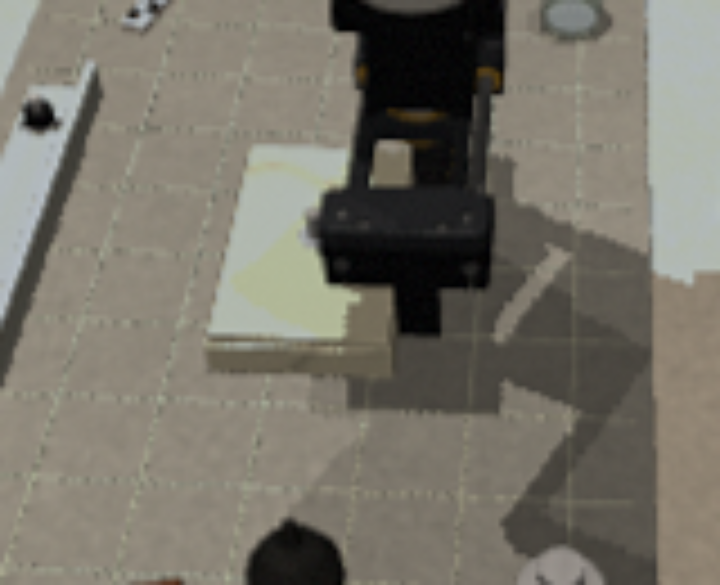

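View pics/top10.png

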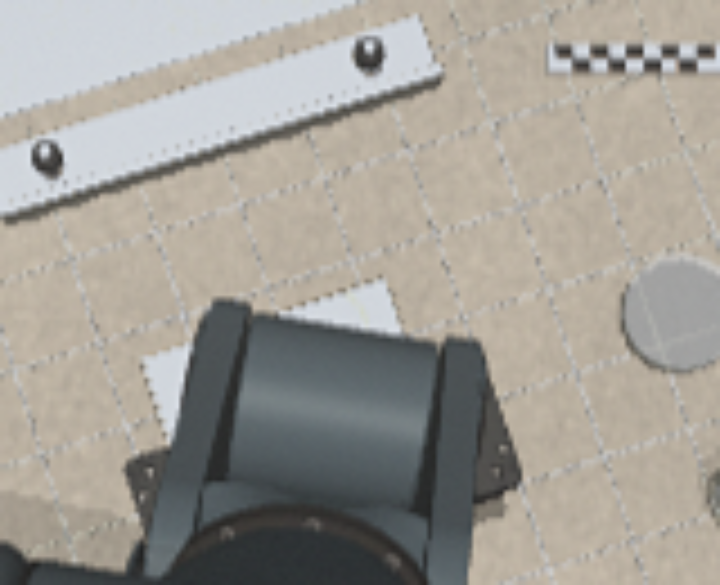

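```bash
python3 - <<'E'
from h import *
p=fit("top",{0:(388,279),3:(144,357)},190,70,4.5)
th=np.radians(18.4);u=np.array([np.cos(th),np.sin(th)]);v=np.array([-u[1],u[0]])
d=r.get_obs()['position'][:2]-[741,71.5];print("tcp fence",d@u,d@v)
E
```

```text
top c [600.3  34.3] ang -72.2 res [-0.2  0.7  0.2 -0.7]
  fence frame -145.3 9.1 rot rel fence -0.6
tcp fence -202.28879656130442 12.940004832688391
```

```bash
python3 -m inch '[[0.107,0.0355,0,0,1],[0.107,0.0355,0,0,1],[0.107,0.0355,0,0,1],[0.107,0.0355,0,0,1],[0.107,0.0355,0,0,1],[0.107,0.0355,0,0,1],[0.107,0.0355,0,0,1],[0.107,0.0355,0,0,1],[0.107,0.0355,0,0,1],[0.107,0.0355,0,0,1],[0.107,0.0355,0,0,1],[0.107,0.0355,0,0,1],[0.107,0.0355,0,0,1],[0.107,0.0355,0,0,1],[0.107,0.0355,0,0,1],[0.107,0.0355,0,0,1],[0.107,0.0355,0,0,1],[0.107,0.0355,0,0,1],[0.107,0.0355,0,0,1]]';  python3 - <<'E'
from h import *
im=r.get_image("side"); cv2.imwrite("pics/side11.png",cv2.resize(im[110:240,100:260,::-1],None,fx=4.5,fy=4.5))
im=r.get_image("top"); cv2.imwrite("pics/top11.png",cv2.resize(im[70:200,190:350,::-1],None,fx=4.5,fy=4.5))
E
```

```text
t: 25.88
position: [625.8, 46.2, 23.1]
eef_rot: [0.695, -0.112, 0.701, 0.113]
force: [-6.8, -2.9, 4.1]
gripper_width: 86.8
```

View pics/side11.png

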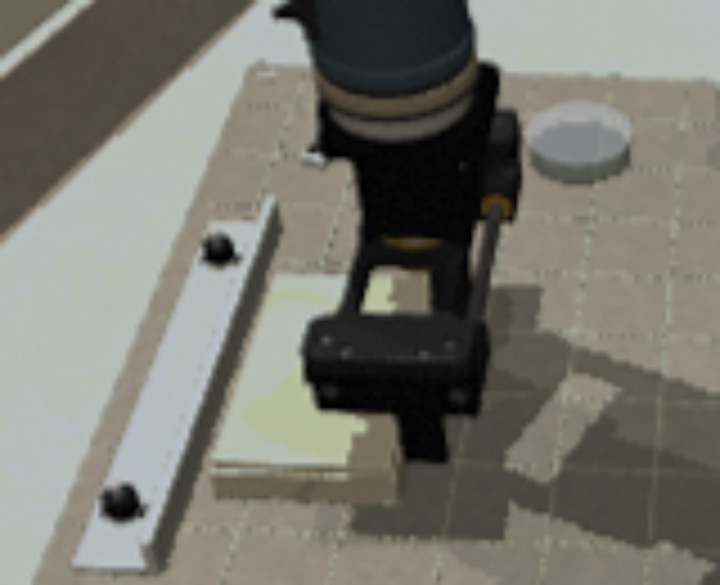

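View pics/top11.png

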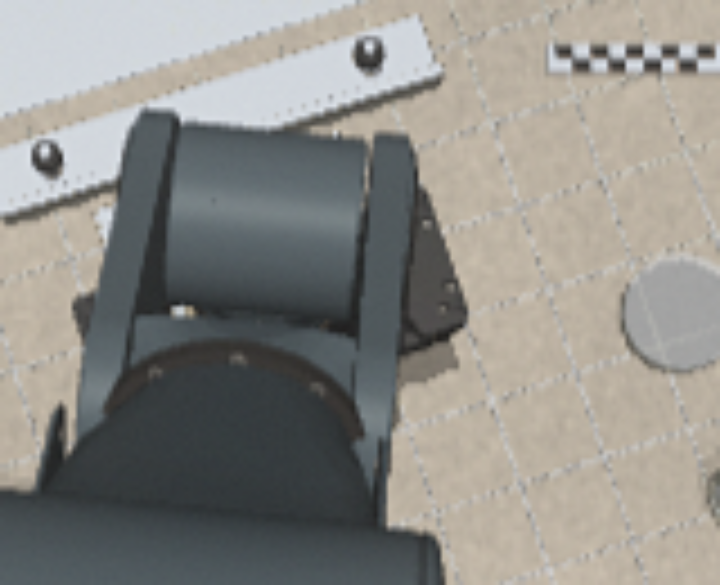

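```bash
python3 -m inch '[[0.06,0.02,0,0,1],[0.06,0.02,0,0,1],[0.06,0.02,0,0,1],[0.06,0.02,0,0,1]]';python3 -m inch '[[0.03,0.01,0,0,1],[0.03,0.01,0,0,1]]';
```

```text
t: 26.48
position: [636.0, 49.3, 23.1]
eef_rot: [0.695, -0.112, 0.701, 0.113]
force: [-6.6, -1.3, 3.4]
gripper_width: 86.8
t: 26.72
position: [638.1, 50.0, 23.1]
eef_rot: [0.695, -0.112, 0.701, 0.113]
force: [-8.5, -3.2, 4.1]
gripper_width: 87.2
```

```bash
for i in 1 ; do python3 -m inch '[[0.03,0.01,0,0,1]]';python3 -m inch '[[0.03,0.01,0,0,1]]'; done
```

```text
t: 26.85
position: [638.1, 50.0, 23.1]
eef_rot: [0.694, -0.113, 0.702, 0.113]
force: [-10.2, -5.0, 6.7]
gripper_width: 87.2
t: 26.98
position: [638.1, 50.1, 23.1]
eef_rot: [0.693, -0.113, 0.703, 0.113]
force: [-12.4, -6.3, 7.7]
gripper_width: 87.2
```

```bash
python3 -m inch '[[0.03,0.01,0,0,1]]';python3 -m inch '[[0.03,0.01,0,0,1],[0,0,0,0,1]]'; python3 -m inch '[[0,0,0,0,1],[0,0,0,0,1]]'; python3 - <<'E'
from h import *
im=r.get_image("side"); cv2.imwrite("pics/side12.png",cv2.resize(im[110:240,100:260,::-1],None,fx=4.5,fy=4.5,interpolation=cv2.INTER_CUBIC))
E
```

```text
t: 27.1
position: [638.1, 50.1, 23.1]
eef_rot: [0.692, -0.113, 0.704, 0.113]
force: [-13.9, -7.1, 9.8]
gripper_width: 87.2
t: 27.35
position: [638.2, 50.2, 23.1]
eef_rot: [0.691, -0.113, 0.705, 0.113]
force: [-14.5, -6.6, 9.8]
gripper_width: 86.9
t: 27.6
position: [638.2, 50.2, 23.1]
eef_rot: [0.691, -0.113, 0.705, 0.113]
force: [-14.8, -6.3, 9.5]
gripper_width: 86.8
```

View pics/side12.png

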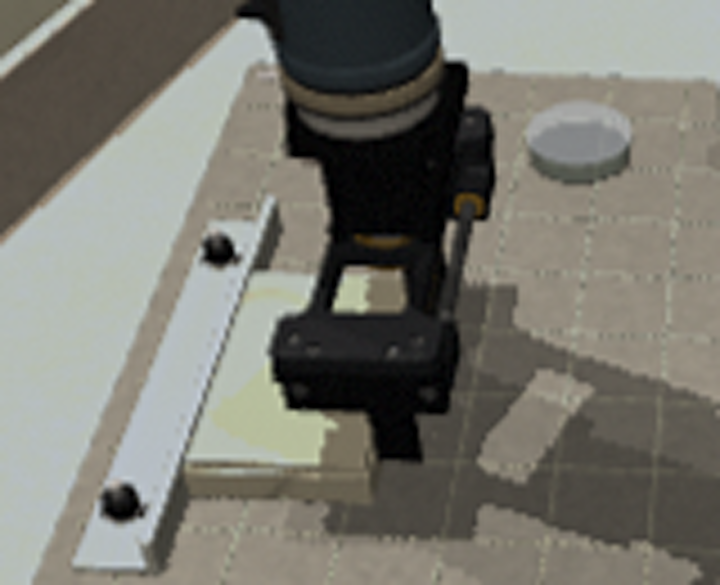

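```bash
python3 -m inch '[[-0.06,-0.02,0,0,1],[-0.06,-0.02,0,0,1],[-0.1,-0.03,0,0,1],[-0.3,-0.1,0,0,1],[-0.4,-0.13,0.2,0,1],[-0.4,-0.13,0.8,0,1],[0,0,0.9,0,1],[0,0,0.9,0,1],[-0.5,0.8,0.5,0,1],[-0.5,0.8,0,0,1],[-0.5,0.8,0,0,1],[-0.5,0.8,0,0,1],[-0.5,0.9,0,0,1],[-0.5,0.9,0,0,1],[-0.3,0.9,0,0,1],[0,0.9,0,0,1],[0,0.9,0,0,1],[0,0,0,0,1]]'; python3 - <<'E'
from h import *
im=r.get_image("side"); cv2.imwrite("pics/side13.png",cv2.resize(im[:,:,::-1],None,fx=1.5,fy=1.5));cv2.imwrite("pics/side13c.png",cv2.resize(im[130:240,100:220,::-1],None,fx=5,fy=5,interpolation=cv2.INTER_CUBIC))
im=r.get_image("top"); cv2.imwrite("pics/top13.png",cv2.resize(im[:,:,::-1],None,fx=1.5,fy=1.5));cv2.imwrite("pics/top13c.png",cv2.resize(im[65:165,180:300,::-1],None,fx=5,fy=5,interpolation=cv2.INTER_CUBIC))
E
```

```text
t: 29.9
position: [462.2, 345.0, 156.1]
eef_rot: [0.699, -0.113, 0.697, 0.114]
force: [1.2, -0.3, 0.6]
gripper_width: 86.8
```

View pics/side13c.png

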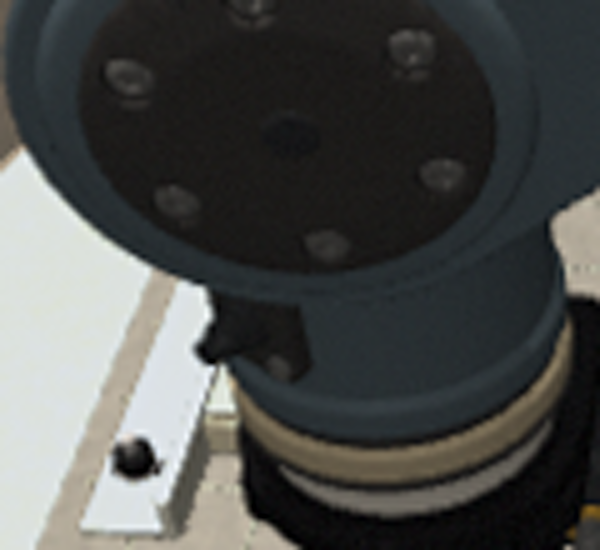

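View pics/top13c.png

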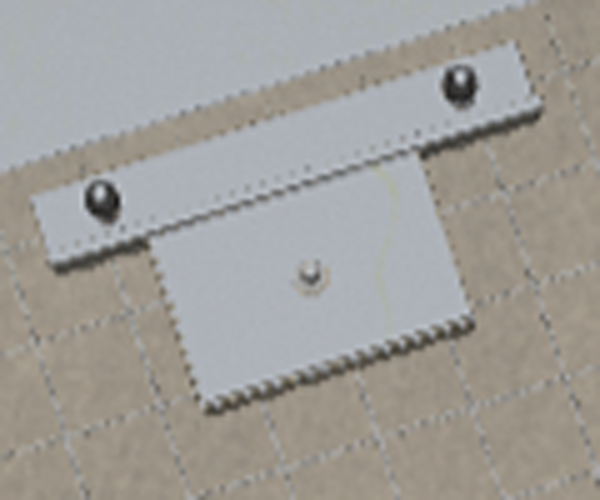

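View pics/top13.png

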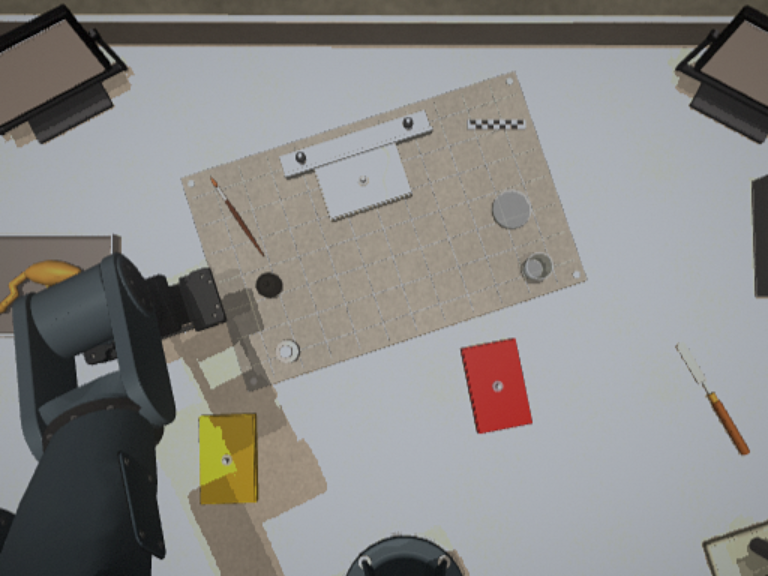

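```bash
python3 - <<'E'
from h import *
fit("top",{0:(418,153),1:(470,318),2:(202,403),3:(152,236)},180,65,5)
a=cv2.imread("pics/top13.png");b=cv2.resize(cv2.imread("pics/top0.png"),None,fx=1.5,fy=1.5)
d=cv2.absdiff(a,b).max(2)
for n,(x,y) in dict(weight=(288,351),jar=(537,267),dish=(511,210),puffer=(269,285),scale=(497,125),brush=(237,217)).items():
    print(n,(d[y-25:y+25,x-25:x+25]>40).mean().round(3))
E
```

```text
top c [692.9  65.2] ang -72.6 res [ 0.2 -0.  -0.5 -0.7  0.1 -0.3  0.2  1. ]
  fence frame -47.6 9.2 rot rel fence -1.0
weight 0.002
jar 0.0
dish 0.0
puffer 0.042
scale 0.0
brush 0.0
```

```bash
python3 - <<'E'
import cv2,numpy as np
im=cv2.imread("pics/top13c.png"); c=im[130:270,30:560]; cv2.imwrite("pics/gap.png",cv2.resize(c,(795,210)))
# slope of back lower dark edge & fence line by sub-pixel column minima
g=cv2.cvtColor(im,cv2.COLOR_BGR2GRAY).astype(float)
from numpy import polyfit
def line(x0,x1,f,h):
    xs=np.arange(x0,x1);ys=[]
    for x in xs:
        y=int(f(x));col=g[y-h:y+h,x];wt=(col.max()-col)**2;ys.append(y-h+(wt*np.arange(2*h)).sum()/wt.sum())
    return np.degrees(np.arctan(np.polyfit(xs,ys,1)[0])), np.polyfit(xs,ys,1)
print("fence/plinth gap line",line(165,405,lambda x:236-(x-152)*83/266,9))
print("back edge",line(215,460,lambda x:408-(x-202)*85/268,9))
E
```

```text
fence/plinth gap line (np.float64(-17.937756121838525), array([ -0.32371907, 282.91853473]))
back edge (np.float64(-17.788624157229698), array([-3.20845877e-01,  4.76511045e+02]))
```

View pics/gap.png

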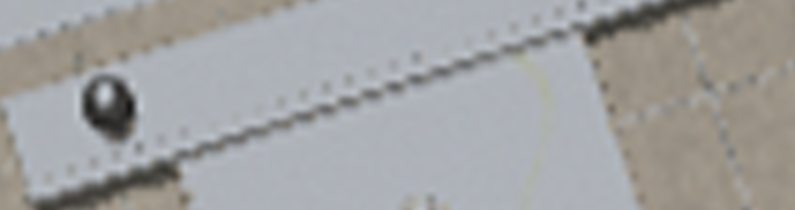

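```bash
python3 -m inch '[[-0.9,0.9,0.2,0,1],[-0.9,0.9,0.2,0,1],[-0.9,0.9,0.2,0,1],[-0.9,0.9,0.2,0,1],[-0.9,0.9,0.2,0,1],[-0.9,0.9,0.2,0,1],[0,0,0,0,1],[0,0,0,0,1]]'; python3 - <<'E'
from h import *
im=r.get_image("side"); cv2.imwrite("pics/side14c.png",cv2.resize(im[140:250,100:230,::-1],None,fx=6,fy=5.4,interpolation=cv2.INTER_CUBIC))
a=im[:,:,::-1];b=cv2.imread("pics/side0.png");d=cv2.absdiff(a,b).max(2)
for n,(x,y) in dict(weight=(264,272),jar=(267,137),dish=(228,142),puffer=(205,267),scale=(177,136),brush=(140,277)).items():
    print(n,(d[y-15:y+15,x-15:x+15]>40).mean().round(3))
E
```

```text
t: 31.0
position: [246.5, 557.3, 203.5]
eef_rot: [0.698, -0.113, 0.698, 0.112]
force: [0.7, -0.4, -0.4]
gripper_width: 86.8
weight 0.0
jar 0.0
dish 0.0
puffer 0.0
scale 0.0
brush 0.0
```

View pics/side14c.png

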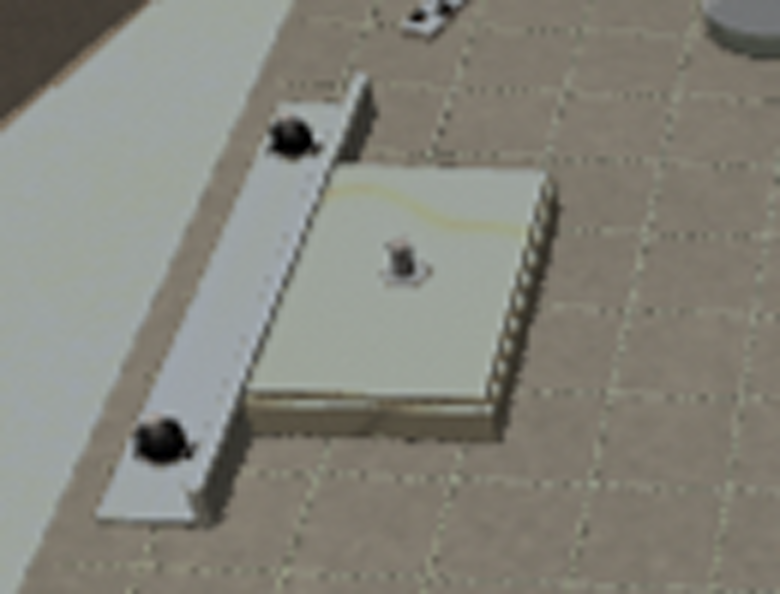

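The side view shows the plinth's long side against the bar along its whole length, from about (250,400) to (335,170), with no visible gap. The dowel is upright at (402,260), and the other objects haven't moved.

```bash
python3 -c "
from cell import r
print(r.sign_off())"
```

```text
the job is handed in; nothing more can be done
None
```

The plinth now has a long side flush against the fence, with its whole length on the bar, and the job is handed in at about 31 s of the 72 allowed.

**What I did:** I turned it about 78° with five slow pushes (about 32 mm/s) of the shut fingertips on alternate corners, keeping its centre about 139 to 170 mm from the fence. I then pushed it up with the two open fingertips side by side, which also took out the last 7°. I stopped when it stalled on the bar at about 18 N, backed off and moved the arm clear. It was never gripped or lifted, and I saw no sign of tipping.

**Last checks:**
- **Flush:** the side view shows no gap. In the top view the plinth's back edge is parallel to the joint at the bar within about 0.2°.
- **On the bar:** the plinth's centre is about 9 mm from the middle of the bar, so its ends are well inside.
- **Dowel and other objects:** the dowel looks untouched. Comparing before and after pictures, the side view showed no change at any of the six other objects. The top view showed a small change at the puffer, probably the arm's shadow.
- **Disagreement:** a coarser fit from clicked corners gave −1.0° and 1.6 mm off the bar. I put that down to pixel-reading and calibration error, since the force and the side view both indicate contact.

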